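Load and lock the guarded board-test fixture

TASK

Using only pushes of the fingertips, slide the circuit-board carrier along its rails until it is fully home against the stop of the test fixture; then reach down through the guard window that lies over the lever with the flat square paddle and press this lever all the way down, and finish clear of everything. Do not touch the guard. Do not lift the carrier, do not move the ball-ended lever in the other window, and leave everything else on the bench where it is.

Things in the scene. Friction and masses are not known exactly. Their poses are not given: they have to be found in the camera images.
- fixture: Aluminium base plate, fixed to the bench, 12 mm thick, x = -135 to 175 mm, y = -135 to 135 mm. Own +x: the way the carrier slides in, away from the robot; +y left, z up. Origin at bench height on the rails' centre line, below the guard's front edge. Two steel rails along x, 12 mm tall, 115 mm apart inside, x = -130 to 85 mm
- guard: Grey sheet-metal guard on the fixture, same origin and axes. Flat top 4 mm thick, upper face 90 mm above the bench, x = 0 to 160 mm, y = -125 to 125 mm, on two side walls; open at front and back. Two windows in the top, each x = 30 to 110 mm: one y = 20 to 92 mm, the other y = -92 to -20 mm. Must not be touched
- carrier: Loose grey plastic carrier with a green circuit board, lying on the base plate between the rails (2.5 mm play a side): 100 (x) by 110 (y) by 12 mm, 0.15 to 0.3 kg, slides with a few N. At its robot-side end an upright flange as wide as it, 6 mm thick, 34 mm tall. Origin: centre of the underside, axes as the fixture's. Starts 45 to 70 mm short of home; home is fixture x = 20 mm
- carrier_push (a point): Middle of the flange's rear face, 29 mm above the bench: push here towards fixture +x. When the carrier is home this face is at fixture x = -30 mm, 30 mm in front of the guard
- stop (a point): Middle of the face of the stop, a dark cross bar 20 mm tall on the base plate, under the guard at fixture x = 70 mm; the carrier's leading end butts on it when home
- paddle (a joint): Angle of the paddle lever: 0 up, 0.40 rad fully down on its end stop; starts at 0 to 0.06. Hinge parallel to fixture y, 62 mm above the bench, 65 mm beyond the paddle along fixture +x. No spring: it stays where it is left. Needs about 4 to 6 N at the paddle
- paddle_top (a point): Centre of the upper face of the flat black square paddle, 36 by 36 mm, 6 mm thick, at the lever's end in the middle of its window (either window). 75 to 78 mm above the bench at the start, about 53 mm when fully down; slopes up towards the robot by 0.2 rad when up, as much down when down
- ball (a joint): Angle of the ball lever, made like the other one: 0 up, 0.40 down. Must stay as it starts
- ball_top (a point): Top of the black ball, 22 mm across, at the end of the other lever, in the other window, up to 87 mm above the bench. Leave it alone
- pot: closed component pot, 34 mm wide and 45 mm tall, standing on the front of the base plate beside a rail; origin at the centre of its underside. Leave it alone
- spacer: brass spacer, 26 mm wide and 40 mm tall, standing on the front of the base plate beside the other rail; origin at the centre of its underside. Leave it alone
- spare_carrier: a second board carrier of the same make lying on the open bench, not in the rails. Origin at the centre of its underside. Leave it alone
- screwdriver: screwdriver lying on the bench. Leave it alone
- mug: white mug, 80 mm wide, 90 mm tall, on the bench. Leave it alone
- reel: grey wire reel, 60 mm wide, 40 mm tall, on the bench. Leave it alone
- meter: handheld meter, 150 x 75 x 34 mm, lying on the bench. Leave it alone
Not all that is in view belongs to the job. Leave any purple or red look-alike of the carrier alone.

How it is judged:
On the way, in this order (a step that is already met when the one before it is completed fails the run):
1. the carrier is pushed home against the stop (x of carrier in the frame of fixture between 0.015 and 0.024 m and z of carrier in the frame of fixture below 0.016 m and angle between carrier's own z axis and vertical below 0.06 rad), for 0.2 s.
2. the paddle lever is pressed fully down through its window (value of joint paddle above 0.35 rad), for 0.2 s.
At the end, for the whole second after the job is handed in: The carrier lies flat and at rest between the rails within 5 mm of its home place against the stop; the paddle lever stands beyond 0.35 of its 0.40 rad; the top of the ball lever is within 4 mm of where it started (all of step 1 and value of joint paddle above 0.35 rad and distance of ball_top from where it was at the start of the episode below 0.004 m and linear speed of carrier below 0.01 m/s); the robot touches nothing.
It fails at once if the robot touches the guard (contact force between any of the fingers, the arm and guard above 0.5 N).
It fails at once if the carrier is lifted or tipped (z of carrier in the frame of fixture above 0.022 m or angle between carrier's own z axis and vertical above 0.2 rad).
It fails at once if the ball lever is moved (distance of ball_top from where it was at the start of the episode above 0.006 m).
It fails at once if a bystander is shifted by more than 20 mm (distance of any of pot, spacer, spare_carrier, screwdriver, mug, reel, meter from where it was at the start of the episode above 0.02 m).
It also fails if it takes over 43 s, if anything falls off the work surface, if the arm or the gripper's body presses on something with over 40 N, if the wrist force passes 120 N, or if a joint passes its speed limit or range.

ROBOT

A 6-joint arm with a two-finger parallel gripper is mounted at the origin on the work surface. World frame = base frame: x ahead of the robot, y to its left, z up, the work surface at z = 0. Lengths are in m, angles in rad, forces in N, time in s.
With the tool pointing down it reaches from about 0.275 to 0.975 m from the base axis. Payload 8.4 kg.
Tool frame: the origin (TCP) lies at the very end of the fingers, on their centre line; the grasp point (between the pads) lies 19 mm behind it; z points along the fingers, y is the direction in which the jaws open and shut (so a half turn about z gives the same grasp; the last joint's range is limited). The gripper opens to 92 mm and grips with 3 to 60 N. Pads are 20 mm wide; open, the fingers measure 128 mm over their backs; the gripper's body (75 mm by 189 mm) begins 69 mm behind the grasp point.
Start: joints at [1.268, 0.353, 1.633, -0, 1.155, -0.002], TCP at [0.185, 0.597, 0.215] pointing down, gripper open.
Joint ranges: [-2.63, 2.63], [-0.92, 2.1], [0.06, 2.66], [-1.3, 4.44], [0, 2.69], [-3.02, 3.02]. Speed limits (rad/s): [2.22, 2.22, 2.79, 3.14, 3.14, 3.14].

INTERFACE

Orientations are given as [roll, pitch, yaw] about the fixed x, y, z axes, in that order (R = Rz(yaw) Ry(pitch) Rx(roll)).
In Python, from bench import observe, vision, workorder gives the robot as it stands. The module is installed in compiled form; this text tells all that it offers.
- The arm moves only by the tool carry_out, never from a script. Its argument "rows" is a list that holds one entry, the list of rows, each a list of 7 numbers: the closure, from 0 (fully open) to 1 (shut), then the shift along the world's x, y, z in m, then the turn, a rotation vector about the world's x, y, z in degrees. A call has 1 to 20 rows; each row shifts and turns the commanded pose from where the row before left it; what a row does not reach is not made up. A row lasts 1/12 s, in which the tool goes at most 41.7 mm and 7.16 degrees, less where a joint would pass 70% of its speed; a pose out of reach is approached as far as the arm can. A call is refused whole if a number of a shift passes 0.0417 or a number of a turn 7.16, either way. A call with a gripper value outside its range is refused whole. The fingers move at their own pace and stop on an object; the grip force is fixed at half the most. Time passes only in rows, so rows that do not move let the fingers close. It gives the time, the measured TCP pose, the force and the opening at its end, in the units of the state.
- observe(): the state, without advancing time (a new reading comes with each control period).
- vision.grab_frame(name): name is "side" or "top"; returns (picture, depth): 420x560x3 uint8, red, green, blue; 420x560 float32, m along the optical axis (not along the pixel's ray), 0 where there is no reading.
- vision.calibration(name): a dict with "fx", "fy", "cx", "cy" (pixels), "pose" (4x4, takes a point from camera to world coordinates). Camera axes: x right, y up, looking along -z (the intrinsics and any distortion apply to the point x, -y, -z); pixel columns grow to the right and rows downward; lengths in m; the calibration is good to about 2 mm. A picture is of the moment at which its call begins. calibration takes no time and is no camera call.
- workorder.job_done(): hands the job in, once; it reports no verdict.
The state is a dict: "clock": time; "q": joint angles; "joint_vel": joint speeds; "joint_torque": joint torques, N m; "ee_pos": TCP position; "ee_rot": TCP orientation; "wrist_force": force on the tool from outside, world axes, zero at the start; "ft_torque": the same for the moment, N m; "grip_width": finger opening in m.
Only numpy, scipy, OpenCV 4.12 (cv2) and the standard library are available. Lean on these libraries where they do the work, as an engineer would, in place of code of your own. Each camera call takes 0.05 s, during which the arm holds its last target. There are 200 camera calls.

## Working session

There is one attempt and no reset: what is moved stays moved. The work goes in short steps, Python scripts to look and compute and a tool call to move; the robot and the scene stay as the last step left them, time stands still between calls to the robot, and variables do not carry over. Pictures are saved under pics/ and viewed, about 8 in all and at most 12, crops included, and the job is handed in when it is done.

Besides the shell and the picture viewer there is one more tool, called after ">>>" as name(argument=value, ...), one argument or row to a line, values as JSON. carry_out: Moves the arm, as the interface text tells. Its arguments: {"type":"object","properties":{"rows":{"type":"array","items":{"type":"array","items":{"type":"array","items":{"type":"number"}}}}},"required":["rows"]}

```bash
mkdir -p pics; cat > h.py <<'E'
import numpy as np, cv2
from bench import observe, vision, workorder
def grab(n,save=None):
    p,d=vision.grab_frame(n)
    if save: cv2.imwrite('pics/'+save,cv2.cvtColor(p,cv2.COLOR_RGB2BGR))
    return p,d
def pts(n,d):
    c=vision.calibration(n); v,u=np.mgrid[:420,:560]
    P=np.stack([(u-c['cx'])/c['fx']*d,-(v-c['cy'])/c['fy']*d,-d],-1)
    M=np.array(c['pose']); return P@M[:3,:3].T+M[:3,3]
def ray(n,u,v,z):
    c=vision.calibration(n); M=np.array(c['pose'])
    r=M[:3,:3]@np.array([(u-c['cx'])/c['fx'],-(v-c['cy'])/c['fy'],-1]); o=M[:3,3]
    return o+r*(z-o[2])/r[2]
E
python3 - <<'E'
from h import *
for n in('top','side'):
    p,d=grab(n,n+'1.png'); np.savez(n+'1.npz',p=p,d=d)
    c=vision.calibration(n); print({k:(np.round(v,3).tolist()) for k,v in c.items()})
s=observe();print(s)
E
```

```text
{'fx': 504.255, 'fy': 504.255, 'cx': 284.089, 'cy': 215.06, 'pose': [[0.012, 0.992, -0.13, 0.349], [-1.0, 0.013, 0.01, 0.012], [0.011, 0.129, 0.992, 1.499], [0.0, 0.0, 0.0, 1.0]]}
{'fx': 388.505, 'fy': 388.505, 'cx': 289.928, 'cy': 214.034, 'pose': [[0.955, 0.166, -0.247, 0.294], [-0.298, 0.537, -0.789, -0.767], [0.002, 0.827, 0.562, 0.635], [0.0, 0.0, 0.0, 1.0]]}
{'clock': 0.1, 'q': array([ 1.26760099e+00,  3.53548739e-01,  1.63404654e+00,  5.78141772e-06,
        1.15521053e+00, -2.40585122e-03]), 'joint_vel': array([ 7.11544320e-04, -1.74574589e-03, -1.97261557e-03, -4.17185584e-05,
       -3.92870272e-04, -5.26749632e-04]), 'joint_torque': array([-3.77741244e-04, -5.94900441e+01, -3.34927118e+01,  6.98333164e-02,
        1.83782604e-02, -4.68983137e-05]), 'ee_pos': array([0.18504131, 0.59651741, 0.21396326]), 'ee_rot': array([-3.14037951e+00, -8.20513092e-06,  2.84080083e+00]), 'wrist_force': array([-0.58671351,  0.56222167, -0.63737065]), 'ft_torque': array([-0.03652677,  0.0203377 , -0.04151551]), 'grip_width': 0.09186154744531985}
```

View pics/top1.png

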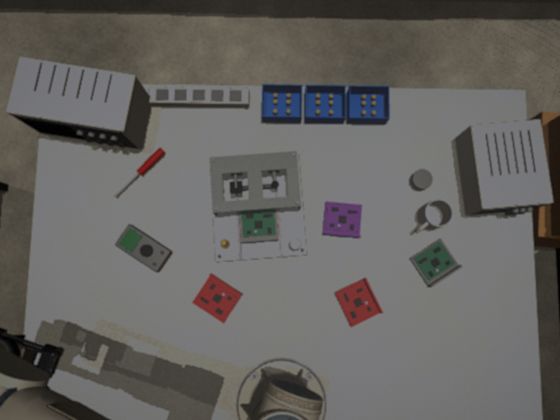

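View pics/side1.png

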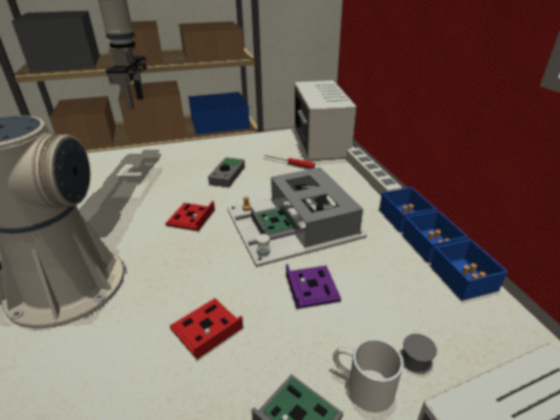

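The top view shows the guard at about (210–301, 152–214), the square paddle in the left window at about (236,187) and the ball in the right one at about (275,184). The carrier is at about (258,226), the brass spacer at (224,243) and the pot at (295,244).

```bash
python3 - <<'E'
from h import *
z=np.load('top1.npz');p,d=z['p'],z['d'];P=pts('top',d)
roi=np.zeros((420,560),bool);roi[140:275,195:320]=1
def rect(m,h):
    c,_=cv2.findContours(m.astype(np.uint8),cv2.RETR_EXTERNAL,cv2.CHAIN_APPROX_NONE)
    c=max(c,key=cv2.contourArea)[:,0]
    W=np.array([ray('top',u,v,h)[:2] for u,v in c],np.float32)*1000
    r=cv2.minAreaRect(W);print(h,r,cv2.boxPoints(r).round(1).tolist());return r
g=roi&(P[...,2]>.083)&(P[...,2]<.1);print('gz',np.median(P[...,2][g]))
rect(g,.09)
b=roi&(P[...,2]>.006)
rect(b,.012)
hsv=cv2.cvtColor(p,cv2.COLOR_RGB2HSV)
gr=roi&(hsv[...,0]>45)&(hsv[...,0]<90)&(hsv[...,1]>70);rect(gr,.012)
cv2.imwrite('pics/c1.png',cv2.resize(cv2.cvtColor(p[140:270,195:315],cv2.COLOR_RGB2BGR),None,fx=4.6,fy=4.6,interpolation=cv2.INTER_CUBIC)*1)
# heights in carrier column
for v in range(205,262,2): print(v,P[v,258].round(3), p[v,258])
for u,v in((236,187),(236,183),(275,184)):print(u,v,P[v,u].round(3))
E
```

```text
gz 0.0898653119330246
0.09 ((627.1786499023438, 82.12210083007812), (161.318359375, 249.802734375), 5.137882232666016) [[535.7000122070312, 199.3000030517578], [558.0, -49.5], [718.7000122070312, -35.099998474121094], [696.2999877929688, 213.6999969482422]]
0.012 ((572.3426513671875, 77.77912902832031), (327.6651916503906, 274.65362548828125), 4.740609169006348) [[397.70001220703125, 201.10000610351562], [420.3999938964844, -72.5999984741211], [747.0, -45.5], [724.2999877929688, 228.1999969482422]]
0.012 ((516.7196655273438, 73.94690704345703), (66.84600830078125, 92.58397674560547), 5.1909499168396) [[479.20001220703125, 117.0], [487.6000061035156, 24.799999237060547], [554.2000122070312, 30.899999618530273], [545.7999877929688, 123.0999984741211]]
205 [0.56  0.072 0.093] [100 100  97]
207 [0.555 0.072 0.091] [ 99 100  96]
209 [0.549 0.072 0.09 ] [69 71 68]
211 [0.552 0.075 0.025] [35 44 38]
213 [0.546 0.075 0.024] [46 65 52]
215 [0.54  0.074 0.03 ] [53 83 64]
217 [0.535 0.075 0.022] [53 83 64]
219 [0.529 0.074 0.022] [54 82 65]
221 [0.522 0.074 0.03 ] [51 59 53]
223 [0.516 0.074 0.027] [53 51 51]
225 [0.511 0.074 0.027] [52 50 50]
227 [0.504 0.074 0.033] [48 50 47]
229 [0.499 0.074 0.027] [54 82 65]
231 [0.493 0.074 0.021] [56 84 67]
233 [0.487 0.073 0.031] [53 84 65]
235 [0.481 0.073 0.028] [67 87 72]
237 [0.475 0.073 0.024] [96 95 92]
239 [0.47  0.073 0.021] [96 93 91]
241 [0.462 0.072 0.053] [73 72 71]
243 [0.459 0.073 0.013] [121 121 125]
245 [0.453 0.074 0.01 ] [125 125 128]
247 [0.447 0.073 0.012] [124 124 127]
249 [0.441 0.073 0.015] [123 124 127]
251 [0.435 0.073 0.013] [124 124 127]
253 [0.429 0.073 0.013] [125 125 127]
255 [0.423 0.073 0.012] [124 124 128]
257 [0.417 0.073 0.017] [123 123 125]
259 [0.412 0.073 0.001] [112 110 107]
261 [ 0.406  0.073 -0.002] [124 125 124]
236 187 [0.613 0.137 0.078]
236 183 [0.625 0.137 0.076]
275 184 [0.623 0.025 0.079]
```

View pics/c1.png

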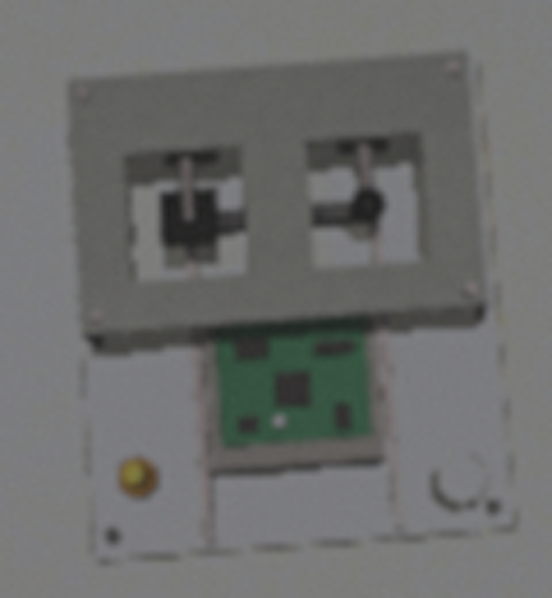

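The measurements agree with the given sizes (guard 161×250 mm at z 0.0899). The fixture origin is about (0.547, 0.075) with yaw +5.1°. The paddle is in the left window, at about (0.612, 0.137). I'm moving to a point behind the flange.

>>> carry_out(
  rows=[
    [[0.6,0.0119,-0.0266,0,0,0,1.12],[0.6,0.0119,-0.0266,0,0,0,1.12],[0.6,0.0119,-0.0266,0,0,0,1.12],[0.6,0.0119,-0.0266,0,0,0,1.12],[0.6,0.0119,-0.0266,0,0,0,1.12],[0.6,0.0119,-0.0266,0,0,0,1.12],[0.6,0.0119,-0.0266,0,0,0,1.12],[0.6,0.0119,-0.0266,0,0,0,1.12],[0.6,0.0119,-0.0266,0,0,0,1.12],[0.6,0.0119,-0.0266,0,0,0,1.12],[0.6,0.0119,-0.0266,0,0,0,1.12],[0.6,0.0119,-0.0266,0,0,0,1.12],[0.6,0.0119,-0.0266,0,0,0,1.12],[0.6,0.0119,-0.0266,0,0,0,1.12],[0.6,0.0119,-0.0266,0,0,0,1.12],[0.6,0.0119,-0.0266,0,0,0,1.12],[0.6,0.0119,-0.0266,0,0,0,1.12],[0.6,0.0119,-0.0266,0,0,0,1.12],[0.6,0.0119,-0.0266,0,0,0,1.12],[0.6,0.0119,-0.0266,0,0,0,1.12]],
  ],
)

```text
clock: 1.77
ee_pos: [0.4233, 0.0635, 0.2145]
ee_rot: [3.142, -0.0, -3.051]
wrist_force: [0.7, -0.5, 0.0]
grip_width: 0.0369
```

>>> carry_out(
  rows=[
    [[0.6,0,0,0,0,0,0],[0.6,0,0,0,0,0,0],[0.6,0,0,0,0,0,0]],
  ],
)

```text
clock: 2.02
ee_pos: [0.4227, 0.0651, 0.2143]
ee_rot: [3.141, -0.001, -3.053]
wrist_force: [0.6, 0.4, 0.0]
grip_width: 0.0369
```

>>> carry_out(
  rows=[
    [[0.6,0,0,-0.024,0,0,0],[0.6,0,0,-0.024,0,0,0],[0.6,0,0,-0.024,0,0,0],[0.6,0,0,-0.024,0,0,0],[0.6,0,0,-0.024,0,0,0],[0.6,0,0,-0.024,0,0,0],[0.6,0,0,-0.02,0,0,0],[0.6,0,0,-0.014,0,0,0],[0.6,0,0,-0.008,0,0,0],[0.6,0,0,0,0,0,0],[0.6,0,0,0,0,0,0]],
  ],
)

```text
clock: 2.93
ee_pos: [0.4229, 0.0656, 0.0287]
ee_rot: [3.142, -0.001, -3.05]
wrist_force: [-0.6, 0.4, -0.5]
grip_width: 0.0366
```

```bash
python3 - <<'E'
from h import *
p,d=grab('side'); np.savez('side2.npz',p=p,d=d)
cv2.imwrite('pics/s2.png',cv2.resize(cv2.cvtColor(p[130:270,200:380],cv2.COLOR_RGB2BGR),None,fx=4.2,fy=4.2,interpolation=cv2.INTER_CUBIC))
E
```

```text
(no output)
```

View pics/s2.png

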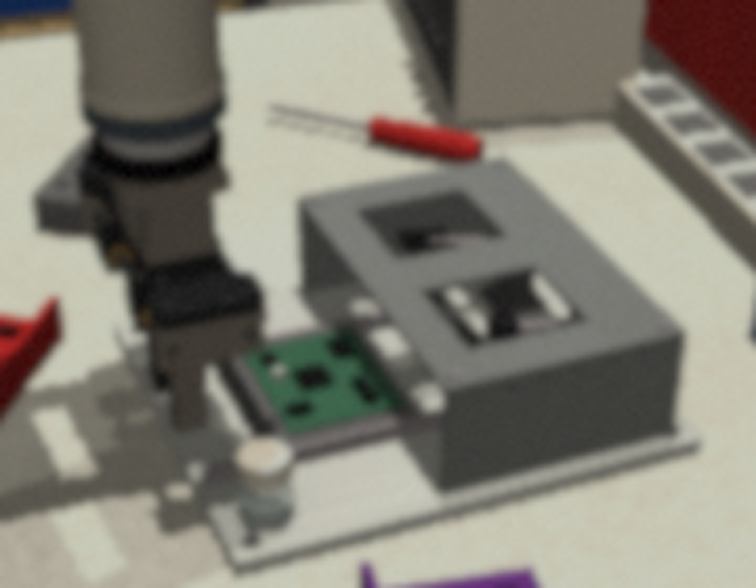

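The fingers are behind the flange (about (190,400) in the crop), between the rails, and clear of the pot and the spacer. Next I lower a little and push along fixture +x.

>>> carry_out(
  rows=[
    [[0.6,0.006,0,-0.003,0,0,0],[0.6,0.006,0,-0.003,0,0,0],[0.6,0.006,0.0005,0,0,0,0],[0.6,0.004,0.0004,0,0,0,0],[0.6,0.004,0.0004,0,0,0,0],[0.6,0.004,0.0004,0,0,0,0],[0.6,0.004,0.0004,0,0,0,0],[0.6,0.004,0.0004,0,0,0,0],[0.6,0.004,0.0004,0,0,0,0],[0.6,0.004,0.0004,0,0,0,0],[0.6,0.004,0.0004,0,0,0,0],[0.6,0.004,0.0004,0,0,0,0],[0.6,0.004,0.0004,0,0,0,0]],
  ],
)

```text
clock: 4.07
ee_pos: [0.4816, 0.0695, 0.0225]
ee_rot: [3.142, 0.0, -3.051]
wrist_force: [-1.4, -0.3, -0.8]
grip_width: 0.0369
```

>>> carry_out(
  rows=[
    [[0.6,0.003,0.0003,0,0,0,0],[0.6,0.003,0.0003,0,0,0,0],[0.6,0.003,0.0003,0,0,0,0],[0.6,0.003,0.0003,0,0,0,0],[0.6,0.003,0.0003,0,0,0,0]],
  ],
)

```text
clock: 4.48
ee_pos: [0.4965, 0.071, 0.0226]
ee_rot: [-3.142, 0.0, -3.051]
wrist_force: [-0.3, -0.1, -0.1]
grip_width: 0.0368
```

```bash
python3 - <<'E'
from h import *
p,d=grab('side')
cv2.imwrite('pics/s3.png',cv2.resize(cv2.cvtColor(p[150:260,210:340],cv2.COLOR_RGB2BGR),None,fx=5,fy=5,interpolation=cv2.INTER_CUBIC))
E
```

```text
(no output)
```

View pics/s3.png

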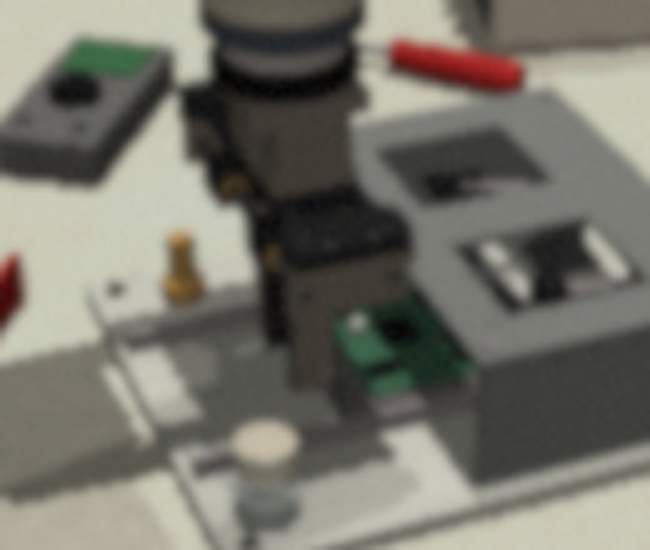

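The fingers are against the flange (about (340,385) in the crop) and the carrier has moved partway under the guard. I continue slowly and watch the force.

>>> carry_out(
  rows=[
    [[0.6,0.002,0.0002,0,0,0,0],[0.6,0.002,0.0002,0,0,0,0],[0.6,0.002,0.0002,0,0,0,0],[0.6,0.002,0.0002,0,0,0,0]],
  ],
)

```text
clock: 4.87
ee_pos: [0.5045, 0.0718, 0.0226]
ee_rot: [-3.142, 0.0, -3.051]
wrist_force: [-0.4, -0.2, -0.8]
grip_width: 0.0367
```

>>> carry_out(
  rows=[
    [[0.6,0.001,0.0001,0,0,0,0],[0.6,0.001,0.0001,0,0,0,0]],
  ],
)

```text
clock: 5.03
ee_pos: [0.5062, 0.0719, 0.0226]
ee_rot: [-3.142, -0.0, -3.051]
wrist_force: [-3.2, 0.5, 1.3]
grip_width: 0.0369
```

>>> carry_out(
  rows=[
    [[0.6,0.001,0.0001,0,0,0,0],[0.6,0.001,0.0001,0,0,0,0]],
  ],
)

```text
clock: 5.2
ee_pos: [0.508, 0.0721, 0.0226]
ee_rot: [-3.142, -0.0, -3.051]
wrist_force: [-1.8, 1.2, 1.0]
grip_width: 0.0372
```

>>> carry_out(
  rows=[
    [[0.6,0.001,0.0001,0,0,0,0],[0.6,0.001,0.0001,0,0,0,0]],
  ],
)

```text
clock: 5.37
ee_pos: [0.5088, 0.0722, 0.0224]
ee_rot: [-3.142, -0.003, -3.052]
wrist_force: [-9.5, 0.0, 7.3]
grip_width: 0.0364
```

>>> carry_out(
  rows=[
    [[0.6,0.001,0.0001,0,0,0,0],[0.6,0.001,0.0001,0,0,0,0]],
  ],
)

```text
clock: 5.53
ee_pos: [0.5088, 0.0722, 0.0221]
ee_rot: [-3.141, -0.007, -3.052]
wrist_force: [-14.3, -1.4, 10.5]
grip_width: 0.0368
```

Force rises while the position stays fixed, so the carrier is home (fixture x of the fingers −38.5, expected about −40). I hold briefly, back off, rise, and close the fingers.

>>> carry_out(
  rows=[
    [[0.6,0,0,0,0,0,0],[0.6,0,0,0,0,0,0],[0.6,0,0,0,0,0,0],[0.6,-0.003,-0.0003,0,0,0,0],[0.6,-0.01,-0.001,0,0,0,0],[0.6,-0.02,-0.002,0,0,0,0],[0.6,-0.02,-0.002,0,0,0,0],[0.6,0,0,0.03,0,0,0],[0.6,0,0,0.035,0,0,0],[1,0,0,0.035,0,0,0],[1,0,0,0.03,0,0,0],[1,0,0,0.02,0,0,0],[1,0,0,0,0,0,0]],
  ],
)

```text
clock: 6.62
ee_pos: [0.462, 0.0676, 0.1769]
ee_rot: [3.141, 0.009, -3.051]
wrist_force: [1.0, 0.2, -0.1]
grip_width: 0.0122
```

```bash
python3 - <<'E'
from h import *
p,d=grab('side'); P=pts('side',d)
cv2.imwrite('pics/s4.png',cv2.resize(cv2.cvtColor(p[150:260,210:370],cv2.COLOR_RGB2BGR),None,fx=4.8,fy=4.8,interpolation=cv2.INTER_CUBIC))
p,d=grab('top');np.savez('top4.npz',p=p,d=d)
P=pts('top',d)
# local dark paddle blob in left window
m=np.zeros((420,560),np.uint8);m[172:202,222:249]=1
m&=(p.max(2)<32).astype(np.uint8)
n,l,s,c=cv2.connectedComponentsWithStats(m)
for i in range(1,n):
    if s[i,4]>40: print(s[i],c[i],ray('top',*c[i],.077).round(4),np.median(P[...,2][l==i]))
print(observe()['ee_pos'],p[186,225:250].max(1))
E
```

```text
[0.45968036 0.06730241 0.17304227] [127 127 129 125 103  60  37  39  41  56  84  87  56  41  40  38  40  55
  68  71  73  72  71  80  98]
```

View pics/s4.png

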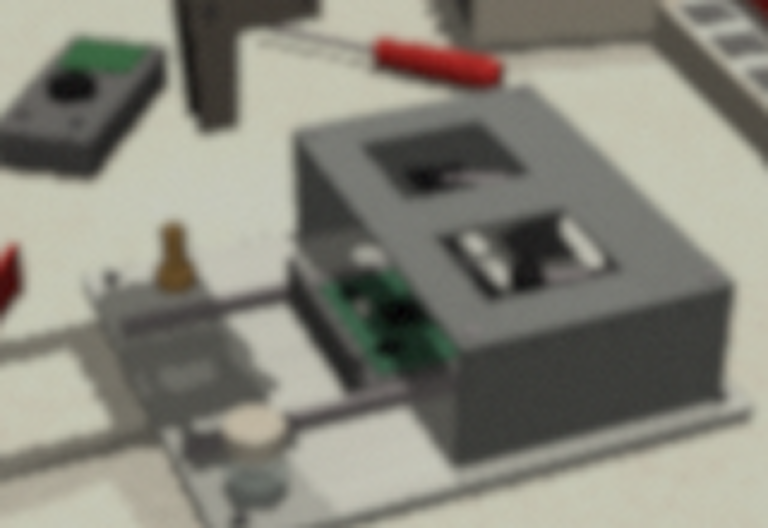

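The carrier is flat and fully in, with its flange (about (330,320) in the crop) parallel to the guard front. Now I go above the paddle at (0.613, 0.137).

>>> carry_out(
  rows=[
    [[1,0.019,0.0087,0,0,0,0],[1,0.019,0.0087,0,0,0,0],[1,0.019,0.0087,0,0,0,0],[1,0.019,0.0087,0,0,0,0],[1,0.019,0.0087,0,0,0,0],[1,0.019,0.0087,0,0,0,0],[1,0.019,0.0087,0,0,0,0],[1,0.019,0.0087,0,0,0,0],[1,0,0,-0.02,0,0,0],[1,0,0,-0.02,0,0,0],[1,0,0,-0.015,0,0,0],[1,0,0,0,0,0,0],[1,0,0,0,0,0,0],[1,0,0,0,0,0,0]],
  ],
)

```text
clock: 7.88
ee_pos: [0.6111, 0.1368, 0.1173]
ee_rot: [-3.141, -0.001, -3.051]
wrist_force: [0.3, -0.5, 1.3]
grip_width: 0.0004
```

```bash
python3 - <<'E'
from h import *
z=np.load('top4.npz');p0=z['p'];P=pts('top',z['d'])
# window edges from unobstructed frame, heights: guard vs lower, along row/col through window
lo=P[...,2]<.083
print('row180',[(u,ray('top',u-.5,180,.09)[:2].round(4).tolist()) for u in range(215,262) if lo[180,u]!=lo[180,u-1]])
print('col246',[(v,ray('top',246,v-.5,.09)[:2].round(4).tolist()) for v in range(155,215) if lo[v,246]!=lo[v-1,246]])
m=np.zeros((420,560),np.uint8);m[172:202,224:243]=1
m&=(p0.max(2)<50).astype(np.uint8);n,l,s,c=cv2.connectedComponentsWithStats(m)
for i in range(1,n):
    if s[i,4]>25: print(s[i],c[i],ray('top',*c[i],.076)[:2].round(4))
p,d=grab('side')
cv2.imwrite('pics/s5.png',cv2.resize(cv2.cvtColor(p[130:250,230:370],cv2.COLOR_RGB2BGR),None,fx=5,fy=5,interpolation=cv2.INTER_CUBIC))
s=observe();print(s['ee_pos'],s['ee_rot'])
E
```

```text
row180 [(222, [0.6308, 0.1772]), (248, [0.6318, 0.1034])]
col246 [(155, [0.706, 0.1093]), (173, [0.6535, 0.1082]), (200, [0.5757, 0.1065])]
[231 182  11  14 104] [236.30769231 188.41346154] [0.6097 0.1358]
[0.61146781 0.1368849  0.11792652] [ 3.14152669e+00  5.52425929e-04 -3.05150178e+00]
```

View pics/s5.png

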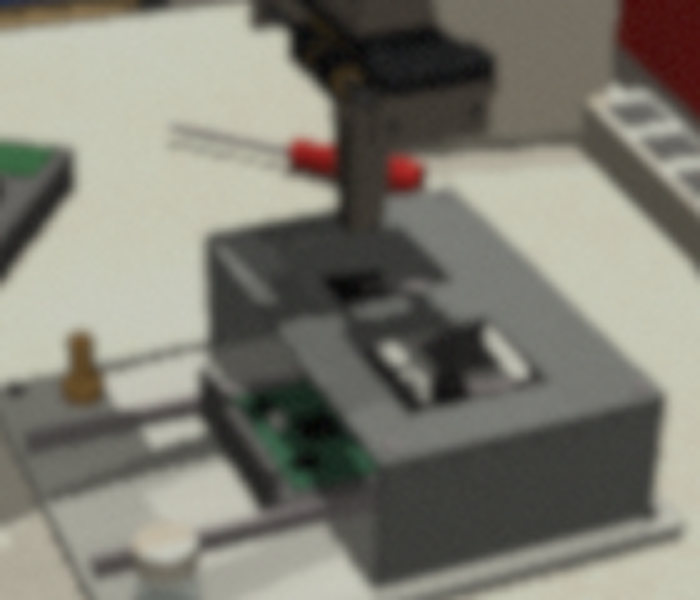

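The fingers hang over the left window. The window centre measures about (0.612, 0.138) and the TCP is within 1.5 mm of it, leaving about 18 mm of room each side. I descend.

>>> carry_out(
  rows=[
    [[1,0.0004,0.0005,-0.008,0,0,0],[1,0.0004,0.0005,-0.008,0,0,0],[1,0,0,-0.008,0,0,0],[1,0,0,-0.006,0,0,0],[1,0,0,-0.004,0,0,0],[1,0,0,-0.004,0,0,0],[1,0,0,-0.004,0,0,0]],
  ],
)

```text
clock: 8.52
ee_pos: [0.6118, 0.1378, 0.0752]
ee_rot: [-3.142, -0.001, -3.051]
wrist_force: [-3.1, -0.6, 4.0]
grip_width: 0.0002
```

>>> carry_out(
  rows=[
    [[1,0,0,-0.003,0,0,0],[1,0,0,-0.003,0,0,0],[1,0,0,-0.003,0,0,0],[1,0,0,-0.003,0,0,0]],
  ],
)

```text
clock: 8.85
ee_pos: [0.6116, 0.1378, 0.0634]
ee_rot: [-3.142, -0.001, -3.051]
wrist_force: [-4.3, 0.3, 5.1]
grip_width: 0.0004
```

>>> carry_out(
  rows=[
    [[1,0,0,-0.002,0,0,0],[1,0,0,-0.002,0,0,0],[1,0,0,-0.001,0,0,0]],
  ],
)

```text
clock: 9.1
ee_pos: [0.6118, 0.1378, 0.0583]
ee_rot: [-3.142, -0.0, -3.051]
wrist_force: [-3.4, -1.0, 3.0]
grip_width: 0.0004
```

Contact at about 4–5 N, matching the lever's stated force. I press on to the end stop.

>>> carry_out(
  rows=[
    [[1,0,0,-0.001,0,0,0],[1,0,0,-0.001,0,0,0]],
  ],
)

```text
clock: 9.27
ee_pos: [0.612, 0.1378, 0.0565]
ee_rot: [-3.142, 0.0, -3.051]
wrist_force: [-3.4, -1.4, 3.4]
grip_width: 0.0005
```

>>> carry_out(
  rows=[
    [[1,0,0,-0.001,0,0,0],[1,0,0,-0.001,0,0,0]],
  ],
)

```text
clock: 9.43
ee_pos: [0.6122, 0.1379, 0.0546]
ee_rot: [3.142, 0.0, -3.051]
wrist_force: [-2.6, -0.0, 5.2]
grip_width: 0.0004
```

>>> carry_out(
  rows=[
    [[1,0,0,-0.001,0,0,0],[1,0,0,-0.001,0,0,0]],
  ],
)

```text
clock: 9.6
ee_pos: [0.6124, 0.1379, 0.0537]
ee_rot: [3.142, 0.001, -3.051]
wrist_force: [-9.7, -1.8, 23.2]
grip_width: 0.0003
```

The force jumped to 23 N at z = 0.0537, which is the end stop. I hold, then go straight up and clear.

>>> carry_out(
  rows=[
    [[1,0,0,0,0,0,0],[1,0,0,0,0,0,0],[1,0,0,0,0,0,0],[1,0,0,0.004,0,0,0],[1,0,0,0.01,0,0,0],[1,0,0,0.02,0,0,0],[1,0,0,0.03,0,0,0],[1,0,0,0.035,0,0,0],[1,0,0,0.035,0,0,0],[1,0,0,0.03,0,0,0],[1,-0.02,0.02,0,0,0,0],[1,-0.025,0.025,0,0,0,0],[1,-0.025,0.025,0,0,0,0],[1,-0.025,0.025,0,0,0,0],[1,-0.025,0.025,0,0,0,0],[1,-0.02,0.02,0,0,0,0],[1,0,0,0,0,0,0],[1,0,0,0,0,0,0],[1,0,0,0,0,0,0],[1,0,0,0,0,0,0]],
  ],
)

```text
clock: 11.27
ee_pos: [0.473, 0.2773, 0.2168]
ee_rot: [3.142, 0.001, -3.052]
wrist_force: [0.9, -0.4, 0.3]
grip_width: 0.0006
```

```bash
python3 - <<'E'
from h import *
p,d=grab('top'); P=pts('top',d); P0=pts('top',np.load('top1.npz')['d'])
for n,u,v in(('paddle',233,188),('paddle',239,188),('ball',275,184)):
    print(n,*[np.median(Q[v-1:v+2,u-1:u+2,2]).round(4) for Q in(P0,P)])
cv2.imwrite('pics/c6.png',cv2.resize(cv2.cvtColor(p[140:270,195:315],cv2.COLOR_RGB2BGR),None,fx=4.6,fy=4.6,interpolation=cv2.INTER_CUBIC))
hsv=cv2.cvtColor(p,cv2.COLOR_RGB2HSV)
for v in range(213,236,2): print(v,P[v,257].round(3),p[v,257])
s=observe();print(s['ee_pos'],s['wrist_force'])
E
```

```text
paddle 0.0768 0.0517
paddle 0.0764 0.0527
ball 0.0809 0.0816
213 [0.546 0.077 0.027] [49 71 56]
215 [0.54  0.077 0.025] [59 90 69]
217 [0.535 0.077 0.024] [84 88 82]
219 [0.528 0.077 0.029] [103 100  97]
221 [0.52  0.076 0.043] [81 79 76]
223 [0.518 0.078 0.014] [ 97  98 101]
225 [0.512 0.078 0.011] [131 131 135]
227 [0.506 0.077 0.015] [130 131 134]
229 [0.5   0.077 0.011] [128 128 132]
231 [0.495 0.077 0.009] [129 130 133]
233 [0.488 0.077 0.012] [128 129 132]
235 [0.482 0.077 0.013] [130 130 133]
[0.47298016 0.2771413  0.21668507] [-0.37896801  0.02577365 -0.29830499]
```

View pics/c6.png

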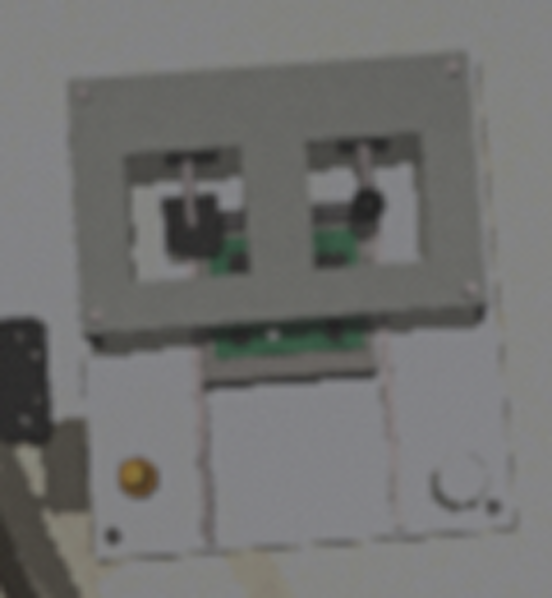

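The paddle (about (192,228)) is down at 52 mm and the ball is unchanged. The flange rear face is at about fixture x −29, as it should be when home, and the pot and spacer are in place. I hand in.

```bash
python3 -c "
from bench import workorder; print(workorder.job_done())"
```

```text
the job is handed in; nothing more can be done
None
```

I pushed the carrier home with the fingertips, then pressed the paddle lever down to its end stop through the left window. The arm backed off clear and the job was handed in at about 11.4 s on the robot's clock; no verdict is reported back.

The last checks, all from the camera and force readings:
- **Carrier:** the push met the stop, with about 14 N and no further movement. The flange's rear face measures fixture x ≈ −29 mm, against −30 mm for home.
- **Paddle:** its upper face stands at about 52 mm, down from about 77 mm; fully down is about 53 mm. The end stop showed as a jump to 23 N.
- **Ball lever:** its height is unchanged to within 1 mm (80.9 mm before, 81.6 mm after).
- **Pot and spacer:** both are where they started in the last picture. I did not measure the other bystanders, but the arm did not go near them low down.
- **Guard:** I saw no sign of contact in the force readings.
- **Robot:** the arm is clear, with wrist force near zero.

One small disagreement: the fingers met the home position about 1.5 mm further in than the camera estimate, which is within the calibration error. The push also showed about 10 N upward on the fingers at the stop. I did not explain it, and the carrier looked flat afterwards.

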